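# Load the tube carrier into the analyser dock

## Task

Set the white tube carrier on the dock's plate and slide it along the rail to the end, until both detent rollers snap into its notches and hold it, and let go of it. Then push the dock's lock lever all the way over towards the end stop. Keep the carrier upright throughout and leave the other things on the bench where they are.

Things in the scene. Friction and masses are not known exactly. Their poses are not given: they have to be found in the camera images.
- carrier: Tube carrier, loose, about 0.25 kg: white block 120 (x) x 44 (y) x 26 mm high, a fin handle on its middle and four fixed dark black-capped tubes on its x axis, 31 and 48 mm either side of the middle (caps 16 mm across, tops at 88 mm). Origin: centre of underside, z up. Front and back are alike: either end may lead onto the rail. Starts standing flat on the bench.
- fin (a point): Middle of the carrier's upright fin handle where fingers can hold it, 66 mm above the carrier's underside. The fin is 34 mm along the carrier's x, 14 mm thick along its y, from 26 to 86 mm above the underside. Axes as the carrier.
- groove (a point): Middle of the carrier's underside (same point as its origin). A T-shaped groove runs through along x: slot 16 mm wide in the lowest 6 mm, above it a cavity 28 mm wide up to 16 mm. Each flank has a notch 13 mm wide, 3 mm deep at mid-length for the detent rollers.
- dock: Loading dock, fixed: aluminium plate 300 (x) x 100 (y) x 10 mm, widened to y = -130 mm under the lever (x 20 to 110 mm). Origin: centre of the plate's underside, at bench height; x points along the rail from its open mouth to the end stop. x -150 to 0 mm is bare plate to set the carrier on; the rail runs along the centre line from x = 0 to the stop's face at x = 128 mm (74 mm wide, 52 mm high).
- rail_mouth (a point): Tip of the rail's rounded nose at dock x = 0, on the plate's top surface (10 mm above the bench), axes as the dock. The steel T-rail has a stem 12 mm wide and a flange 24 mm wide from 18 to 24 mm above the bench: the carrier can only be slid on from this end, with its underside on the plate.
- seat (a point): Where the carrier's origin lies when home in the detent: on the plate's top surface, 66 mm along x from the rail mouth; axes as the dock. The end stop lets the carrier go 2 mm past this.
- detent_l (a joint): Left (+y) detent: black upright roller, 16 mm across, beside the seat, sprung towards the rail from a grey housing (25 to 50 mm off the centre line, 36 mm high). Value: how far it is pushed outward, m: 0 = out (in the notch, or no carrier), 0.003 on the carrier's flank. The pair resist with 6 to 9 N as the carrier's end meets them, draw it in over the last 5 mm and hold as hard.
- detent_r (a joint): Right (-y) detent, the mirror image of the left.
- lever (a joint): Lock lever beside the rail: steel rod on a grey block 70 x 50 mm. Pivot along the dock's y at dock x 66, y -95 mm, 32 mm above the bench; ball centre 70 mm from the pivot. Rad: 0 = leaning 0.5 rad from upright towards the rail mouth (-x), 1.0 = end of travel, leaning 0.5 rad towards the end stop (+x). Stays where left; about 1 N at the ball moves it.
- lever_tip (a point): Centre of the lever's black ball, 26 mm across, 93 mm (ends of travel) to 102 mm (upright) above the bench. Moves with the lever.
- tube_rack: Bystander, loose: black rack 100 x 100 mm filled with capped tubes, 78 mm high. Origin: centre of the underside.
- canister: Bystander, loose: white round canister, 84 mm across, 170 mm high. Origin: centre of the underside.
- pen_cup: Bystander, loose: black pen cup 72 mm across, 100 mm high, pens to 150 mm. Origin: centre of the underside.
- micro_block: Bystander, loose: white block for small tubes, 70 (x) x 120 (y) x 28 mm. Origin: centre of the underside.
Mind the look-alikes: they are no part of the job. What is shaped like the carrier but blue or yellow is not meant.

How it is judged:
By the outcome, as a careful person would: the job done as asked, in the order asked, and still so for the second after the job is handed in, with the robot touching nothing.
It also fails if it takes over 58 s, if anything falls off the work surface, if the arm or the gripper's body presses on something with over 40 N, if the wrist force passes 120 N, or if a joint passes its speed limit or range.

## Robot

A 6-joint arm with a two-finger parallel gripper is mounted at the origin on the work surface. World frame = base frame: x ahead of the robot, y to its left, z up, the work surface at z = 0. Lengths are in m, angles in rad, forces in N, time in s.
With the tool pointing down it reaches from about 0.3 to 0.85 m from the base axis. Payload 4.2 kg.
Tool frame: the origin (TCP) lies at the very end of the fingers, on their centre line; the grasp point (between the pads) lies 19 mm behind it; x points along the fingers, y is the direction in which the jaws open and shut, and the axes are right-handed (so a half turn about x gives the same grasp; the last joint's range is limited). The gripper opens to 91 mm and grips with 3 to 60 N. Pads are 32 mm wide; open, the fingers measure 118 mm over their backs; the gripper's body (76 mm by 178 mm) begins 60 mm behind the grasp point.
Start: joints at [1.185, 0.32, 1.565, -0, 1.257, -0.02], TCP at [0.206, 0.537, 0.214] pointing down, gripper open.
Joint ranges: [-3.11, 3.11], [-0.84, 2.01], [0.21, 2.61], [-1.34, 4.49], [0.05, 2.63], [-2.56, 2.56]. Speed limits (rad/s): [2.57, 2.57, 3.14, 3.14, 3.14, 3.14].

## Interface

Orientations are given as a unit quaternion [w, x, y, z].
In Python, from cell import ctrl gives the robot as it stands.
- The arm moves only by the tool move_arm, never from a script. Its argument "commands" is one flat list of numbers, 7 for each row, row after row: the turn, a rotation vector about the tool's x, y, z in rad, then the shift along the tool's x, y, z in cm, then the finger opening in cm, from 0 to 9.12. In form: [ax, ay, az, tx, ty, tz, hand, ax, ay, az, tx, ty, tz, hand, ...]. A call has exactly 8 rows; each row shifts and turns the commanded pose from where the row before left it, along the tool's axes as they then stand; what a row does not reach is not made up. A row lasts 1/12 s, in which the tool goes at most 41.7 mm and 7.16 degrees, less where a joint would pass 70% of its speed; a pose out of reach is approached as far as the arm can. A call is refused whole if a number of a shift passes 4.17 or a number of a turn 0.125, either way. A call with a gripper value outside its range is refused whole. The fingers move at their own pace and stop on an object; "newtons" is the grip in N (left out, the last holds). Time passes only in rows, so rows that do not move let the fingers close, or fill a call up. It gives the time, the measured TCP pose, the force and the opening at its end, in the units of the state.
- ctrl.observe(): the state, without advancing time (a new reading comes with each control period).
- ctrl.capture(name): name is "side" or "top" or "wrist"; returns the picture (480x640x3 uint8, red, green, blue); there is no depth.
- ctrl.camera_info(name): a dict with "vfov" (degrees; the focal length in pixels is half the picture's height over the tangent of half this angle, whatever the lens; pixels are square), "cx", "cy" (the principal point, pixels), "dist" ([k1, k2, p1, p2, k3] as OpenCV has them; the pictures are not rectified), "T" (4x4, takes a point from camera to world coordinates). Camera axes: x right, y down, z forward; pixel columns grow to the right and rows downward; lengths in m; the calibration is good to about 2 mm. A picture is of the moment at which its call begins: read the wrist's pose just before it. camera_info takes no time and is no camera call; for the wrist camera it gives the pose at the moment of the call.
- ctrl.sign_off(): hands the job in, once; it reports no verdict.
Trained networks look in the newest picture that a camera, given by its name, has taken for a name from the list of things; names that differ only in an ending like _2 or _b are one class to them, and where a whole thing is asked for, a point or a joint stands for the part that bears it (a point fixed in the world has none). Each returns a list of dicts, best first, with "conf" (0 to 1); they miss things now and then, are a little off and sometimes report something else, mostly with a low value. They report only what shows in the picture. A call takes as long as a camera call. They do not tell look-alikes from the thing itself.
- ctrl.spot_in(camera, thing): "at" ([column, row] in pixels, amid what is visible of it).
- ctrl.outline_of(camera, thing): "region" (480x640 bool, what is visible of it) and "at" ([column, row] in pixels, amid what is visible of it).
- ctrl.spot_point(camera, thing): "at" ([column, row] in pixels: a listed point, or the origin of a listed thing).
The state is a dict: "clock": time; "joints": joint angles; "joint_vel": joint speeds; "tau": joint torques, N m; "position": TCP position; "ee_rot": TCP orientation; "force": force on the tool from outside, world axes, zero at the start; "wrist_torque": the same for the moment, N m; "gripper_width": finger opening in m.
Only numpy, scipy, OpenCV 4.12 (cv2) and the standard library are available. Lean on these libraries where they do the work, as an engineer would, in place of code of your own. Each camera call takes 0.05 s, during which the arm holds its last target. There are 200 camera calls.

## Working session

There is one attempt and no reset: what is moved stays moved. The work goes in short steps, Python scripts to look and compute and a tool call to move; the robot and the scene stay as the last step left them, time stands still between calls to the robot, and variables do not carry over. Pictures are saved under pics/ and viewed, on a budget of 10 in all, crops included, one or two more only if the job needs it, and the job is handed in when it is done.

Besides the shell and the picture viewer there is one more tool, called as a command line: name --argument value ..., lists and objects as JSON in quotes. move_arm: Moves the arm, as the interface text tells. Its arguments: {"type":"object","properties":{"commands":{"type":"array","items":{"type":"number"}},"newtons":{"type":"number"}},"required":["commands"]}

```bash
mkdir -p pics; ls
cat > h.py <<'E'
import numpy as np, cv2
from cell import ctrl
from scipy.spatial.transform import Rotation as R
def cam(n):
    i=ctrl.camera_info(n); f=240/np.tan(np.radians(i['vfov'])/2)
    return np.array([[f,0,i['cx']],[0,f,i['cy']],[0,0,1]]),np.array(i['dist'],float),np.array(i['T'])
def ray(n,px,c=None):
    K,d,T=c or cam(n); u=cv2.undistortPoints(np.array([[px]],float),K,d)[0,0]
    v=T[:3,:3]@np.array([u[0],u[1],1]); return T[:3,3],v/np.linalg.norm(v)
def onz(n,px,z,c=None):
    o,v=ray(n,px,c); return o+v*(z-o[2])/v[2]
def tri(rs):
    A=sum(np.eye(3)-np.outer(v,v) for o,v in rs); b=sum((np.eye(3)-np.outer(v,v))@o for o,v in rs)
    p=np.linalg.solve(A,b); return p,[np.linalg.norm(np.cross(p-o,v)) for o,v in rs]
def proj(n,P,c=None):
    K,d,T=c or cam(n); Ti=np.linalg.inv(T)
    return cv2.projectPoints(np.array(P,float).reshape(-1,3),cv2.Rodrigues(Ti[:3,:3])[0],Ti[:3,3],K,d)[0][:,0]
def save(n,img): cv2.imwrite(f'pics/{n}.png',img[:,:,::-1])
E
python3 - <<'E'
from h import *
s=ctrl.observe(); print({k:np.round(v,3) for k,v in s.items()})
ims=[]
for n in['side','top']:
    im=ctrl.capture(n); save(n,im); ims.append(im)
    for t in['carrier','fin','groove','dock','rail_mouth','seat','lever','lever_tip']:
        f=ctrl.spot_point(n,t) if t!='lever' else ctrl.spot_in(n,t)
        print(n,t,[(np.round(x['at']).astype(int).tolist(),round(x['conf'],2)) for x in f[:4]])
E
```

```text
pics
{'clock': np.float64(0.0), 'joints': array([ 1.185,  0.32 ,  1.566, -0.   ,  1.257, -0.02 ]), 'joint_vel': array([0.   , 0.001, 0.   , 0.001, 0.001, 0.001]), 'tau': array([ 2.0000e-03, -4.1247e+01, -2.3198e+01,  7.3000e-02,  4.6000e-02,
       -0.0000e+00]), 'position': array([0.205, 0.536, 0.213]), 'ee_rot': array([ 0.695,  0.128,  0.695, -0.129]), 'force': array([ 0.477, -0.383, -0.217]), 'wrist_torque': array([-0.009,  0.013, -0.008]), 'gripper_width': np.float64(0.091)}
side carrier [([267, 253], 0.86), ([323, 260], 0.86), ([216, 271], 0.66), ([240, 231], 0.65)]
side fin [([241, 214], 0.83), ([322, 241], 0.74), ([217, 259], 0.67), ([267, 236], 0.64)]
side groove [([322, 256], 0.96), ([269, 253], 0.87), ([238, 229], 0.75), ([221, 274], 0.6)]
side dock [([360, 299], 0.79), ([235, 192], 0.59)]
side rail_mouth [([359, 297], 0.68)]
side seat [([395, 291], 0.72), ([376, 290], 0.65)]
side lever [([370, 300], 0.52), ([394, 290], 0.44)]
side lever_tip [([394, 290], 0.42), ([376, 286], 0.26)]
top carrier [([259, 265], 0.88), ([212, 264], 0.86), ([248, 326], 0.55)]
top fin [([244, 325], 0.96), ([260, 262], 0.93), ([204, 261], 0.92), ([308, 224], 0.74)]
top groove [([309, 232], 0.91), ([209, 264], 0.89), ([259, 266], 0.81)]
top dock [([376, 244], 0.56)]
top rail_mouth [([372, 245], 0.55)]
top seat [([378, 216], 0.98)]
top lever [([420, 230], 0.45)]
top lever_tip [([418, 223], 0.45)]
```

Run:
```python
import cv2
t=cv2.imread('pics/top.png')[160:380,150:470]; s=cv2.imread('pics/side.png')[160:380,150:470]
cv2.imwrite('pics/top_c.png',cv2.resize(t,(800,550),interpolation=cv2.INTER_CUBIC))
cv2.imwrite('pics/side_c.png',cv2.resize(s,(800,550),interpolation=cv2.INTER_CUBIC))
```

```text
(no output)
```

View pics/top_c.png

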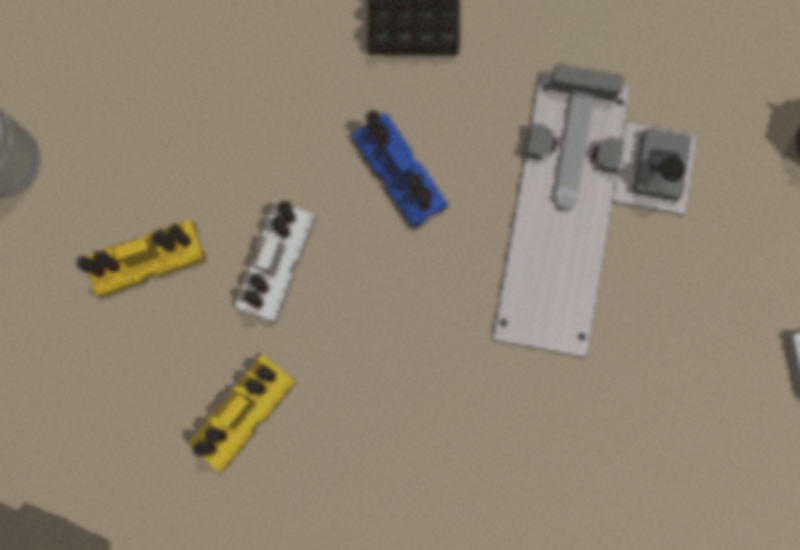

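View pics/side_c.png

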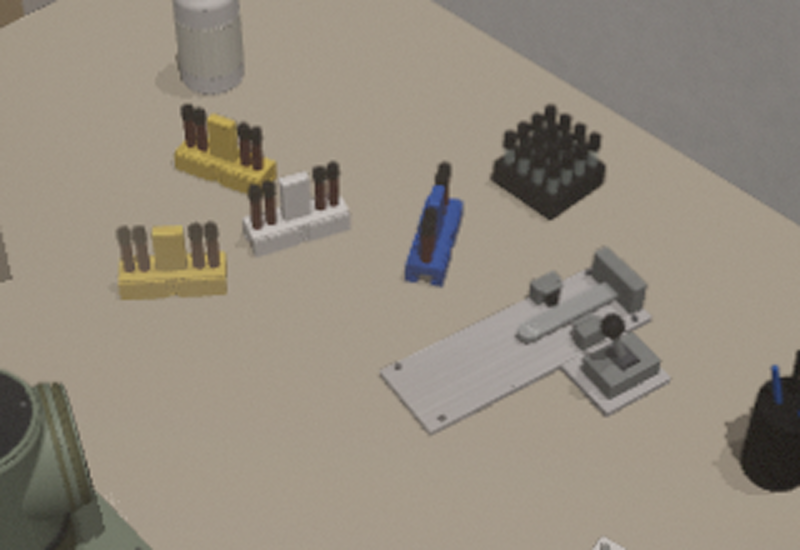

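The candidates, by top pixel, are yellow (206,263), white (259,264), blue (309,228) and yellow (246,325). Only (259,264) is white, and it is the one at (267,253) in the side view, so that is the carrier. The dock's rail mouth is at about top (376,240). The lever leans towards the mouth. Next I'll get coarse poses from both views.

```bash
cat >> h.py <<'E'
from scipy.optimize import least_squares
def fitpose(obs,x0,zfree=True):
    # obs: list (cam tuple, model pt, pixel); pose x,y,z,yaw
    def res(p):
        Rz=R.from_euler('z',p[3]).as_matrix(); r=[]
        for c,m,px in obs: r+=list(proj(None,Rz@np.array(m)+p[:3],c)[0]-px)
        if not zfree: r.append(p[2]*1e5)
        return r
    s=least_squares(res,x0,x_scale=[.01,.01,.01,.05],loss='soft_l1'); return s.x,np.array(res(s.x))
E
python3 - <<'E'
from h import *
ct,cs=cam('top'),cam('side')
q=lambda x,y:np.array([x/2.5+150,y/2.5+160])
print('cams',ct[2][:3,3],cs[2][:3,3])
print('fin tri',tri([ray(0,(260,262),ct),ray(0,(267,236),cs)]))
print('mouth',tri([ray(0,(376,240),ct),ray(0,q(525,335),cs)]))
# carrier caps: top view (far/near) and side (left..right). +x end = upper in top
d=.088
T=[q(286,208),q(283,225),q(260,285),q(254,300)]; S=[q(334,171),q(320,174),q(269,188),q(256,191)]
obs=[(ct,(x,0,d),p) for x,p in zip((.048,.031,-.031,-.048),T)]+[(cs,(x,0,d-.004),p) for x,p in zip((.048,.031,-.031,-.048),S)]
g=onz(0,(259,264),0,ct)
for y in(0.2,1.8): 
    p,r=fitpose(obs,[g[0],g[1],0,y]); print('carrier',p.round(4),np.degrees(p[3]),abs(r).max().round(2))
od=[(ct,(-.15,.05,.01),q(493,340)),(ct,(-.15,-.05,.01),q(585,355)),(cs,(-.15,.05,.01),q(381,374)),(cs,(-.15,-.05,.01),q(432,432)),
 (ct,(.02,-.13,.01),q(685,213)),(ct,(.11,-.13,.01),q(695,136)),(cs,(.02,-.13,.01),q(608,412)),(cs,(.11,-.13,.01),q(669,379)),(ct,(.15,.05,.01),q(538,74))]
g=onz(0,(376,244),0,ct)
p,r=fitpose(od,[g[0],g[1],0,0.2]); print('dock',p.round(4),np.degrees(p[3]),abs(r).max().round(2))
c,s=np.cos(p[3]),np.sin(p[3])
print('ball tri',tri([ray(0,q(672,168),ct),ray(0,q(613,326),cs)]))
a=-.5; print('ball exp',p[:3]+[c*(.066+.07*np.sin(a))+s*.095, s*(.066+.07*np.sin(a))-c*.095,.032+.07*np.cos(a)])
Tw=cam('wrist')[2]; st=ctrl.observe(); w,x,y,z=st['ee_rot']; Rt=R.from_quat([x,y,z,w]).as_matrix()
print('tool R',Rt.round(3)); print('wristcam in tool',(Rt.T@(Tw[:3,3]-st['position'])).round(3),(Rt.T@Tw[:3,:3]).round(2), ctrl.camera_info('wrist')['vfov'])
E
```

```text
cams [ 0.30091768 -0.00636778  1.36457733] [-0.289962   -0.84397835  1.22986721]
fin tri (array([0.49529617, 0.14692804, 0.07361797]), [np.float64(0.002068152033851892), np.float64(0.0020681520338518373)])
mouth (array([ 0.56451337, -0.15582035,  0.01651846]), [np.float64(9.470287042785303e-05), np.float64(9.470287042782701e-05)])
carrier [ 0.496   0.1474  0.0025 -0.3407] -19.520693760309527 1.03
carrier [ 0.496   0.1474  0.0025 -0.3407] -19.520693578662335 1.03
dock [ 0.5559 -0.1537 -0.0049 -0.1782] -10.21214439960723 1.63
ball tri (array([ 0.58173466, -0.25594075,  0.09787357]), [np.float64(0.000423510784474946), np.float64(0.00042351078447453794)])
ball exp [ 0.57098914 -0.2528983   0.08852476]
tool R [[ 0.     0.358  0.934]
 [ 0.     0.934 -0.358]
 [-1.     0.    -0.   ]]
wristcam in tool [-0.171 -0.    -0.069] [[ 0.   -0.25  0.97]
 [ 1.   -0.   -0.  ]
 [ 0.    0.97  0.25]] 60.36874748271621
```

move_arm --commands '[-0.0016,0,0,0,-1.62,2.57,9,-0.0016,0,0,0,-1.62,2.57,9,-0.0016,0,0,0,-1.62,2.57,9,-0.0016,0,0,0,-1.62,2.57,9,-0.0016,0,0,0,-1.62,2.57,9,-0.0016,0,0,0,-1.62,2.57,9,-0.0016,0,0,0,-1.62,2.57,9,-0.0016,0,0,0,-1.62,2.57,9]'

```text
clock: 1.57
position: [0.3531, 0.342, 0.2142]
ee_rot: [0.696, 0.124, 0.696, -0.124]
force: [-0.3, 0.4, 0.4]
gripper_width: 0.0896
```

move_arm --commands '[-0.0016,0,0,0,-1.62,2.57,7,-0.0016,0,0,0,-1.62,2.57,7,-0.0016,0,0,0,-1.62,2.57,7,-0.0016,0,0,0,-1.62,2.57,7,-0.0016,0,0,0,-1.62,2.57,7,-0.0016,0,0,0,-1.62,2.57,7,-0.0016,0,0,0,-1.62,2.57,7,0,0,0,0,-1.3,2.0,7]'

```text
clock: 2.23
position: [0.4986, 0.1545, 0.2141]
ee_rot: [0.697, 0.121, 0.696, -0.121]
force: [0.8, 0.6, 0.5]
gripper_width: 0.0701
```

Run:
```python
from h import *
s=ctrl.observe(); print(s['clock'],s['position'].round(4) if hasattr(s['position'],'round') else s['position'])
n='wrist'; c=cam(n); im=ctrl.capture(n); save('w1',im); np.savez('w1.npz',K=c[0],d=c[1],T=c[2])
for t in['fin','groove']:
    print(t,[(np.round(x['at'],1).tolist(),round(x['conf'],2)) for x in ctrl.spot_point(n,t)[:3]])
print('exp',proj(0,[[.496,.147,.066],[.496,.147,0]],c).round(1))
```

```text
2.2333 [0.4986 0.1545 0.2141]
fin [([497.7, 182.3], 0.97), ([220.7, 389.7], 0.84), ([289.9, 8.7], 0.71)]
groove [([295.1, 32.6], 0.87), ([322.1, 216.4], 0.77), ([237.5, 350.4], 0.77)]
exp [[316.7 229.9]
 [318.3 215. ]]
```

View pics/w1.png

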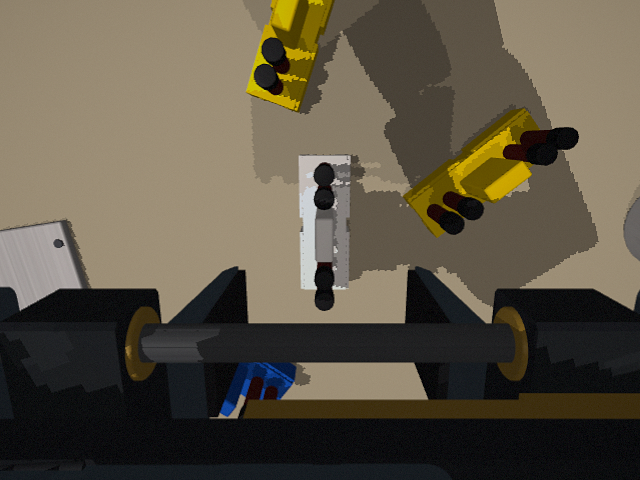

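The white carrier is centred at (324,225), lined up with the jaws, with caps at x≈323. I'll refine its pose from this picture.

Run:
```python
from h import *
z=np.load('w1.npz'); c=(z['K'],z['d'],z['T'])
ob=[(c,(x,0,.088),p) for x,p in zip((-.048,-.031,.031,.048),[(324,173),(323,197),(323.5,277),(324,298)])]
ob+=[(c,m,p) for m,p in zip([(-.06,-.022,.026),(-.06,.022,.026),(.06,.022,.026),(.06,-.022,.026)],[(299,155),(351,155),(349.5,289),(301,289)])]
p,r=fitpose(ob,[.496,.147,0,-.34]); print(p.round(4),np.degrees(p[3]),r.round(1))
p2,r=fitpose(ob,[.496,.147,0,-.34],False); print(p2.round(4),np.degrees(p2[3]),r.round(1))
s=ctrl.observe(); w,x,y,zz=s['ee_rot']; Rt=R.from_quat([x,y,zz,w]).as_matrix()
print('tool',Rt.round(4).tolist(), 'jaw yaw',np.degrees(np.arctan2(Rt[1,1],Rt[0,1]))-90)
t=p2[:3]+[0,0,.047]; print('shift cm',(Rt.T@(t-s['position'])*100).round(2))
```

```text
[ 0.5008  0.1516 -0.0037 -0.3433] -19.670703175553466 [ 0.   1.1  1.1  0.7  0.6  1.2  0.2  0.9 -0.2 -1.  -0.9 -1.  -1.3 -3.
 -0.1 -3. ]
[ 0.5003  0.1518 -0.     -0.3431] -19.65888579769167 [ 0.1  0.8  1.1  0.6  0.7  2.1  0.2  2.1 -0.4 -1.5 -0.6 -1.5 -1.1 -2.2
 -0.3 -2.2 -0. ]
tool [[-0.0002, 0.338, 0.9412], [0.0002, 0.9412, -0.338], [-1.0, 0.0001, -0.0003]] jaw yaw -19.754189197603324
shift cm [16.68 -0.24  0.33]
```

move_arm --commands '[0,0,0,1.5,-0.05,0.05,5,0,0,0,2.0,-0.05,0.05,5,0,0,0,2.0,-0.05,0.05,5,0,0,0,2.0,-0.05,0.05,5,0,0,0,2.0,-0.05,0,5,0,0,0,1.8,-0.03,0,5,0,0,0,1.2,0,0,5,0,0,0,0.5,0,0,5]'

```text
clock: 3.05
position: [0.4963, 0.1537, 0.0822]
ee_rot: [0.696, 0.119, 0.698, -0.12]
force: [-0.1, 0.3, 0.1]
gripper_width: 0.0499
```

move_arm --commands '[0,0,0,0.8,0,0,5,0,0,0,1.0,0,0,5,0,0,0,1.0,0,0,5,0,0,0,0.6,0,0,5,0,0,0,0.3,0,0,5,0,0,0,0,0,0,3,0,0,0,0,0,0,2,0,0,0,0,0,0,1]' --newtons 30

```text
clock: 3.72
position: [0.4987, 0.1531, 0.0473]
ee_rot: [0.697, 0.12, 0.696, -0.12]
force: [-0.6, 0.7, 0.1]
gripper_width: 0.033
```

move_arm --commands '[0,0,0,0,0,0,0.5,0,0,0,0,0,0,0.5,0,0,0,0,0,0,0.5,0,0,0,0,0,0,0.5,0,0,0,0,0,0,0.5,0,0,0,0,0,0,0.5,0,0,0,0,0,0,0.5,0,0,0,0,0,0,0.5]' --newtons 35

```text
clock: 4.38
position: [0.4984, 0.153, 0.0472]
ee_rot: [0.697, 0.12, 0.697, -0.12]
force: [-0.5, -1.6, 2.7]
gripper_width: 0.0137
```

Run:
```python
from h import *
s=ctrl.observe(); print(s['clock'],np.round(s['position'],4),np.round(s['force'],1),s['gripper_width'])
c=cam('wrist'); im=ctrl.capture('wrist'); save('w2',im)
```

```text
4.3833 [0.4984 0.153  0.0472] [-0.5 -1.6  2.7] 0.0136503727716141
```

View pics/w2.png

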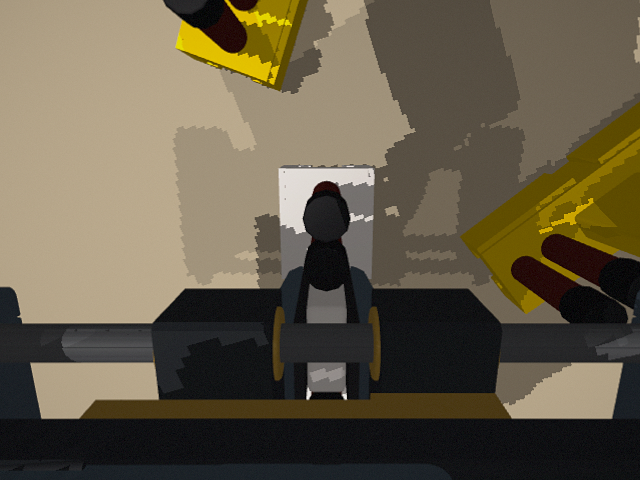

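Grip is good: the width is 13.7 mm, and the caps sit in line between the fingers. Next I lift, turn to the dock's heading, and carry the carrier over the far end of the dock, where the wrist camera can look back at the rail mouth.

move_arm --commands '[0,0,0,-1.0,0,0,0.5,-0.0236,0,0,-2.5,0,0,0.5,-0.0236,0,0,-3.0,0,0,0.5,-0.0236,0,0,-3.0,0,0,0.5,-0.0236,0,0,-3.0,0,0,0.5,-0.0236,0,0,-3.0,0,0,0.5,-0.0236,0,0,-2.5,0,0,0.5,-0.0236,0,0,-1.0,0,0,0.5]'

```text
clock: 5.1
position: [0.4995, 0.1535, 0.2407]
ee_rot: [0.706, 0.063, 0.702, -0.061]
force: [0.7, 0.5, -3.3]
gripper_width: 0.0142
```

move_arm --commands '[0,0,0,0,-1.0,0.8,0.5,0,0,0,0,-1.8,1.47,0.5,0,0,0,0,-2.0,1.65,0.5,0,0,0,0,-2.0,1.65,0.5,0,0,0,0,-2.0,1.65,0.5,0,0,0,0,-2.0,1.65,0.5,0,0,0,0,-2.0,1.65,0.5,0,0,0,0,-2.0,1.65,0.5]'

```text
clock: 5.77
position: [0.5915, -0.016, 0.2343]
ee_rot: [0.703, 0.062, 0.706, -0.063]
force: [0.3, 0.7, -2.3]
gripper_width: 0.0136
```

move_arm --commands '[0,0,0,0,-2.0,1.65,0.5,0,0,0,0,-2.0,1.65,0.5,0,0,0,0,-2.0,1.65,0.5,0,0,0,0,-2.0,1.65,0.5,0,0,0,0,-2.0,1.65,0.5,0,0,0,0,-1.8,1.47,0.5,0,0,0,0,-1.3,1.1,0.5,0,0,0,0,-1.2,1.0,0.5]'

```text
clock: 6.43
position: [0.6827, -0.1778, 0.2333]
ee_rot: [0.702, 0.063, 0.706, -0.063]
force: [0.1, 0.6, -2.8]
gripper_width: 0.0136
```

Run:
```python
from h import *
s=ctrl.observe(); print(s['clock'],np.round(s['position'],4),np.round(s['ee_rot'],4),np.round(s['force'],1),s['gripper_width'])
n='wrist'; c=cam(n); im=ctrl.capture(n); save('w3',im); np.savez('w3.npz',K=c[0],d=c[1],T=c[2])
for t in['rail_mouth','seat','dock']:
    print(t,[(np.round(x['at'],1).tolist(),round(x['conf'],2)) for x in ctrl.spot_point(n,t)[:3]])
```

```text
6.4333 [ 0.6827 -0.1778  0.2333] [ 0.7024  0.063   0.7062 -0.0626] [ 0.1  0.6 -2.8] 0.01364463162290027
rail_mouth [([326.2, 71.6], 0.81)]
seat [([325.0, 151.2], 0.91)]
dock [([329.1, 77.5], 0.93)]
```

View pics/w3.png

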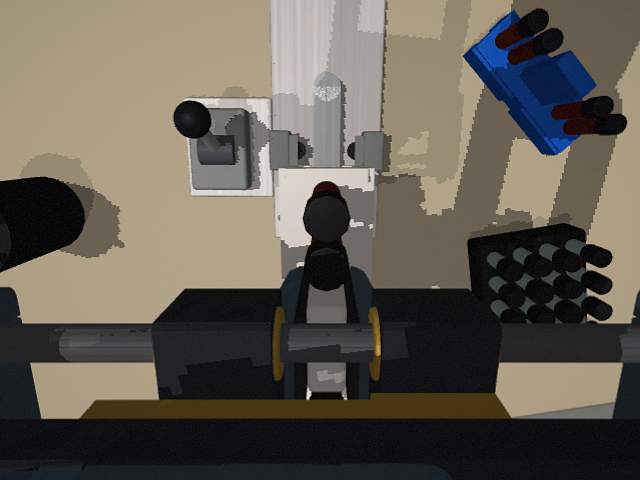

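The dock is well in view: rail nose tip (327,73), plate edges at columns 271 and 384, lever ball (192,119), lever plate corners (190,97) and (190,196), carrier end at row 168, columns 277–375. Next I fit the dock pose and the in-hand offset.

Run:
```python
from h import *
z=np.load('w3.npz'); c=(z['K'],z['d'],z['T']); print(c[0][:2,2])
im=cv2.imread('pics/w3.png').astype(float).mean(2)
def edges(r0,r1,c0,c1,k=2):
    g=np.abs(np.gradient(cv2.GaussianBlur(im[r0:r1].mean(0)[None],(5,1),1)[0]))[c0:c1]
    i=np.argmax(g); w=g[max(0,i-2):i+3]; return c0+max(0,i-2)+(w*np.arange(len(w))).sum()/w.sum()
for r in [(2,12),(30,40),(50,60),(80,90)]: print(r,'plateL',edges(*r,262,280).round(1),'plateR',edges(*r,376,394).round(1))
for r in [(85,95),(100,110),(140,150)]: print(r,'railL',edges(*r,304,322).round(1),'railR',edges(*r,334,350).round(1))
print('carrier',edges(175,185,270,284),edges(170,178,366,382))
s=dict(pos=[.6827,-.1778,.2333],q=[.7024,.063,.7062,-.0626]); w,x,y,zz=s['q']; Rt=R.from_quat([x,y,zz,w]).as_matrix()
print('tool yaw',np.degrees(np.arctan2(Rt[1,1],Rt[0,1]))-90, Rt.round(4)[2])
# carrier in tool: model (x,y,z)->tool (x: .047-z, y, z:x)
def hand(m): return Rt@np.array([.047-m[2],m[1],m[0]])+s['pos']
for m in [(-.06,-.022,.026),(-.06,.022,.026),(-.048,0,.088),(-.031,0,.088)]: print('hand',m,proj(0,hand(m),c)[0].round(1))
```

```text
[326.16600368 246.588232  ]
(2, 12) plateL 270.8 plateR 383.8
(30, 40) plateL 271.2 plateR 382.9
(50, 60) plateL 271.9 plateR 381.9
(80, 90) plateL 272.1 plateR 380.9
(85, 95) railL 316.0 railR 340.0
(100, 110) railL 313.2 railR 344.5
(140, 150) railL 306.9 railR 343.8
carrier 271.1156790593723 374.2140944546439
tool yaw -10.190796286968194 [-1.0e+00  1.0e-04 -5.4e-03]
hand (-0.06, -0.022, 0.026) [278.9 160.6]
hand (-0.06, 0.022, 0.026) [375.5 160.5]
hand (-0.048, 0, 0.088) [327.4 208.8]
hand (-0.031, 0, 0.088) [327.4 260.1]
```

Run:
```python
from h import *
z=np.load('w3.npz'); c=(z['K'],z['d'],z['T'])
ob=[(c,(.02,-.13,.01),(190,97)),(c,(.11,-.13,.01),(190,196)),(c,(0,0,.021),(327,73))]
ob+=[(c,(-.05,-.012*0-.05,.01),(271,10)),(c,(-.05,.05,.01),(384.5,10))]
# lines: only columns used for the last two, rail edges
lines=[((-.07,-.05,.01),(.02,-.05,.01),[(271,5),(271,60)]),((-.07,.05,.01),(.02,.05,.01),[(384.5,5),(383.5,60)]),((.01,-.012,.024),(.05,-.012,.024),[(313,100),(313,145)]),((.01,.012,.024),(.05,.012,.024),[(342,100),(342,145)])]
def res(p):
    Rz=R.from_euler('z',p[3]).as_matrix(); P=lambda m:proj(0,Rz@np.array(m)+p[:3],c)[0]; r=[]
    for _,m,px in ob[:3]: r+=list(P(m)-px)
    for a,b,ps in lines:
        A,B=P(a),P(b); n=np.array([B[1]-A[1],A[0]-B[0]]); n/=np.linalg.norm(n)
        r+=[n@(np.array(q)-A) for q in ps]
    return np.array(r)
for zf in(0,1):
    s=least_squares(lambda p:np.r_[res(p),(1-zf)*p[2]*1e5],[.556,-.154,0,-.178],loss='soft_l1',x_scale=[.01,.01,.01,.05]).x
    print(s.round(4),np.degrees(s[3]).round(2),res(s).round(1))
```

```text
[ 0.5585 -0.1549 -0.     -0.1883] -10.79 [-6.7 -0.1  0.4  0.5  0.5 -0.2  1.1 -0.1 -2.  -0.7 -0.5 -0.4  1.   1.8]
[ 0.5581 -0.155  -0.0045 -0.1872] -10.72 [-5.2  0.2  1.9 -0.3  0.4  0.1  0.6 -0.6 -1.1  0.1 -0.5 -0.5  1.3  2. ]
```

move_arm --commands '[0.001,0,0,0,0.02,-1.5,0.5,0.001,0,0,0,0.02,-2.8,0.5,0.001,0,0,0,0.02,-3.4,0.5,0.001,0,0,0,0.02,-3.4,0.5,0.001,0,0,0,0.02,-3.4,0.5,0.001,0,0,0,0.02,-3.0,0.5,0.001,0,0,0,0.02,-2.0,0.5,0,0,0,0,0,-0.9,0.5]'

```text
clock: 7.3
position: [0.4789, -0.136, 0.2368]
ee_rot: [0.703, 0.065, 0.705, -0.064]
force: [-0.2, -0.3, -2.9]
gripper_width: 0.0142
```

move_arm --commands '[0,0,0,1.5,0,0,0.5,0,0,0,2.5,0,0,0.5,0,0,0,2.8,0,0,0.5,0,0,0,2.8,0,0,0.5,0,0,0,2.5,0,0,0.5,0,0,0,1.8,0,0,0.5,0,0,0,1.2,0,0,0.5,0,0,0,0.5,0,0,0.5]'

```text
clock: 7.97
position: [0.4818, -0.1369, 0.0787]
ee_rot: [0.703, 0.065, 0.705, -0.064]
force: [-0.6, -0.4, -2.8]
gripper_width: 0.0141
```

```bash
cat > w.py <<'E'
from h import *
def rep(x0=.5583,y0=-.155,yaw=-10.6):
    s=ctrl.observe(); w,x,y,z=s['ee_rot']; Rt=R.from_quat([x,y,z,w]).as_matrix(); a=np.radians(yaw)
    D=np.array([[np.cos(a),np.sin(a),0],[-np.sin(a),np.cos(a),0],[0,0,1]])
    print(s['clock'],'dock xyz mm',(D@(np.array(s['position'])-[x0,y0,0])*1000).round(1),'yaw',round(np.degrees(np.arctan2(Rt[1,1],Rt[0,1]))-90,2),'zdown',Rt[2].round(4),'F dock',(D@s['force']).round(1),'w',round(s['gripper_width'],4))
E
python3 -c "
from w import *
rep()
for i in range(4): ctrl.capture('top') if i==3 else ctrl.capture('side'); rep()
save('top2',ctrl.capture('top'));save('side2',ctrl.capture('side'))"
```

```text
7.9667 dock xyz mm [-78.5   3.7  78.7] yaw -10.48 zdown [-1.0e+00  8.0e-04 -3.8e-03] F dock [-0.5 -0.5 -2.8] w 0.0141
8.0167 dock xyz mm [-78.3   3.6  78.9] yaw -10.49 zdown [-1.0e+00  7.0e-04 -3.5e-03] F dock [-0.1  0.5 -3.8] w 0.0137
8.0667 dock xyz mm [-77.6   3.5  80.1] yaw -10.49 zdown [-1.0e+00  4.0e-04 -1.7e-03] F dock [ 0.1  0.5 -2.1] w 0.0137
8.1167 dock xyz mm [-76.9   3.3  81. ] yaw -10.49 zdown [-1.e+00  2.e-04  3.e-04] F dock [-0.1 -0.2 -3.9] w 0.0139
8.1667 dock xyz mm [-76.5   3.2  81.6] yaw -10.5 zdown [-1.     -0.      0.0017] F dock [ 1.1 -0.4 -3.5] w 0.0137
```

move_arm --commands '[0,0,0,0.5,-0.1,0,0.5,0,0,0,0.6,-0.1,0,0.5,0,0,0,0.5,-0.07,0,0.5,0,0,0,0.2,0,0,0.5,0,0,0,0.1,0,0,0.5,0,0,0,0,0,0,0.5,0,0,0,0,0,0,0.5,0,0,0,0,0,0,0.5]'

```text
clock: 8.93
position: [0.4825, -0.1404, 0.0621]
ee_rot: [0.704, 0.065, 0.704, -0.065]
force: [0.3, -0.2, -2.5]
gripper_width: 0.014
```

Run:
```python
from w import *
rep(); a=ctrl.capture('top');ct=cam('top'); rep(); b=ctrl.capture('side'); rep()
A=cv2.resize(a[200:310,340:450],(600,600),interpolation=cv2.INTER_CUBIC)
B=cv2.resize(b[240:340,290:420],(780,600),interpolation=cv2.INTER_CUBIC)
save('top3',A); save('side3',B)
```

```text
8.9333 dock xyz mm [-77.1   0.4  62.1] yaw -10.51 zdown [-1.e+00  1.e-04  4.e-04] F dock [ 0.4 -0.1 -2.5] w 0.014
8.9833 dock xyz mm [-77.1   0.4  62.1] yaw -10.52 zdown [-1.e+00  0.e+00  5.e-04] F dock [-0.3 -0.3 -2.9] w 0.0137
9.0333 dock xyz mm [-77.2   0.4  62.1] yaw -10.52 zdown [-1.e+00  1.e-04  4.e-04] F dock [ 0.3  0.1 -4.3] w 0.0141
```

View pics/side3.png

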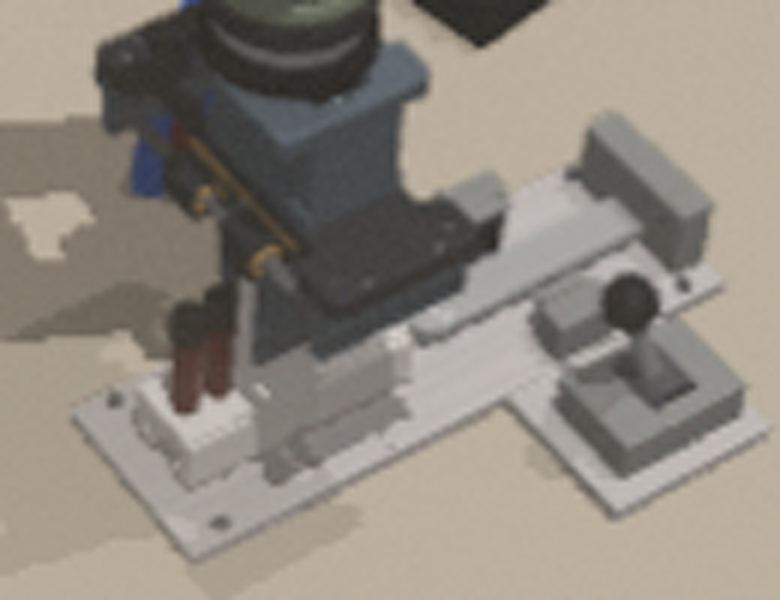

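The carrier is centred across the plate, with its front end just short of the rail nose (crop 415,330). I'll lower it to contact.

move_arm --commands '[0,0,0,0.15,0,0,0.5,0,0,0,0.15,0,0,0.5,0,0,0,0.1,0,0,0.5,0,0,0,0.05,0,0,0.5,0,0,0,0.05,0,0,0.5,0,0,0,0,0,0,0.5,0,0,0,0,0,0,0.5,0,0,0,0,0,0,0.5]'

```text
clock: 9.7
position: [0.4822, -0.1403, 0.0572]
ee_rot: [0.704, 0.065, 0.704, -0.065]
force: [-2.8, -0.2, 3.3]
gripper_width: 0.014
```

```bash
python3 -c "
from w import *
rep()"
```

```text
9.7 dock xyz mm [-77.5   0.4  57.2] yaw -10.52 zdown [-1.e+00  1.e-04 -1.e-04] F dock [-2.7 -0.7  3.3] w 0.014
```

move_arm --commands '[0,0,0,-0.03,0,0.2,0.5,0,0,0,0,0,0.4,0.5,0,0,0,0,0,0.4,0.5,0,0,0,0,0,0.4,0.5,0,0,0,0,0,0.4,0.5,0,0,0,0,0,0.4,0.5,0,0,0,0,0,0.3,0.5,0,0,0,0,0,0.1,0.5]'

```text
clock: 10.37
position: [0.5073, -0.1451, 0.0573]
ee_rot: [0.703, 0.065, 0.705, -0.065]
force: [-7.1, -0.4, 7.8]
gripper_width: 0.014
```

```bash
python3 -c "
from w import *
rep()"
```

```text
10.3667 dock xyz mm [-51.9   0.3  57.3] yaw -10.5 zdown [-1.     -0.     -0.0029] F dock [-6.9 -1.7  7.8] w 0.014
```

move_arm --commands '[0,0,0,-0.05,0,0.1,0.5,0,0,0,0,0,0.3,0.5,0,0,0,0,0,0.4,0.5,0,0,0,0,0,0.4,0.5,0,0,0,0,0,0.4,0.5,0,0,0,0,0,0.4,0.5,0,0,0,0,0,0.3,0.5,0,0,0,0,0,0.1,0.5]'

```text
clock: 11.03
position: [0.5323, -0.1497, 0.0576]
ee_rot: [0.704, 0.065, 0.704, -0.065]
force: [-0.8, -0.3, -3.4]
gripper_width: 0.014
```

```bash
python3 -c "
from w import *
rep()"
```

```text
11.0333 dock xyz mm [-26.5   0.4  57.6] yaw -10.51 zdown [-1.e+00  0.e+00  6.e-04] F dock [-0.8 -0.5 -3.4] w 0.014
```

move_arm --commands '[0,0,0,0,0,0.3,0.5,0,0,0,0,0,0.5,0.5,0,0,0,0,0,0.5,0.5,0,0,0,0,0,0.5,0.5,0,0,0,0,0,0.5,0.5,0,0,0,0,0,0.5,0.5,0,0,0,0,0,0.5,0.5,0,0,0,0,0,0.3,0.5]' --newtons 45

```text
clock: 11.7
position: [0.5668, -0.1561, 0.0575]
ee_rot: [0.704, 0.065, 0.705, -0.065]
force: [-1.2, 0.5, -2.9]
gripper_width: 0.0138
```

```bash
python3 -c "
from w import *
rep()"
```

```text
11.7 dock xyz mm [ 8.6  0.4 57.5] yaw -10.52 zdown [-1.0e+00  1.0e-04 -1.2e-03] F dock [-1.3  0.3 -2.9] w 0.0138
```

move_arm --commands '[0,0,0,0,0,0.5,0.5,0,0,0,0,0,0.6,0.5,0,0,0,0,0,0.6,0.5,0,0,0,0,0,0.6,0.5,0,0,0,0,0,0.6,0.5,0,0,0,0,0,0.6,0.5,0,0,0,0,0,0.5,0.5,0,0,0,0,0,0.3,0.5]'

```text
clock: 12.37
position: [0.6101, -0.1641, 0.0575]
ee_rot: [0.704, 0.065, 0.704, -0.065]
force: [-1.4, -0.2, -4.0]
gripper_width: 0.014
```

```bash
python3 -c "
from w import *
rep()"
```

```text
12.3667 dock xyz mm [52.6  0.5 57.5] yaw -10.51 zdown [-1.e+00  0.e+00  4.e-04] F dock [-1.3 -0.5 -4. ] w 0.014
```

move_arm --commands '[0,0,0,0,0,0.1,0.5,0,0,0,0,0,0.2,0.5,0,0,0,0,0,0.2,0.5,0,0,0,0,0,0.2,0.5,0,0,0,0,0,0.1,0.5,0,0,0,0,0,0,0.5,0,0,0,0,0,0,0.5,0,0,0,0,0,0,0.5]'

```text
clock: 13.03
position: [0.6184, -0.1662, 0.0582]
ee_rot: [0.705, 0.064, 0.703, -0.065]
force: [4.1, -4.2, -6.5]
gripper_width: 0.0139
```

```bash
python3 -c "
from w import *
rep()"
```

```text
13.0333 dock xyz mm [61.1  0.  58.2] yaw -10.52 zdown [-1.0e+00 -8.0e-04  3.6e-03] F dock [ 4.8 -3.4 -6.5] w 0.0139
```

Positive x force: the rollers are drawing the carrier in. I'll advance a little more.

move_arm --commands '[0,0,0,0.03,0,0.1,0.5,0,0,0,0,0,0.1,0.5,0,0,0,0,0,0.05,0.5,0,0,0,0,0,0,0.5,0,0,0,0,0,0,0.5,0,0,0,0,0,0,0.5,0,0,0,0,0,0,0.5,0,0,0,0,0,0,0.5]'

```text
clock: 13.7
position: [0.6193, -0.166, 0.0575]
ee_rot: [0.704, 0.065, 0.704, -0.065]
force: [-0.7, -4.7, -0.5]
gripper_width: 0.0138
```

```bash
python3 -c "
from w import *
rep()"
```

```text
13.7 dock xyz mm [61.9  0.4 57.5] yaw -10.51 zdown [-1.e+00 -1.e-04 -4.e-04] F dock [ 0.1 -4.8 -0.5] w 0.0138
```

move_arm --commands '[0,0,0,0,0,0,4,0,0,0,0,0,0,4,0,0,0,0,0,0,4,0,0,0,0,0,0,4,0,0,0,0,0,0,4,0,0,0,0,0,0,4,0,0,0,-0.5,0,0,4,0,0,0,-1.0,0,0,4]'

```text
clock: 14.37
position: [0.6186, -0.1655, 0.0717]
ee_rot: [0.703, 0.065, 0.705, -0.065]
force: [0.5, 0.4, -0.5]
gripper_width: 0.0402
```

move_arm --commands '[0,0,0,-1.8,0,0,4,0,0,0,-2.0,0,0,4,0,0,0,-2.0,0,0,4,0,0,0,-2.0,0,0.5,4,0,0,0,-2.0,0,1.5,4,0,0,0,-2.0,0,2.0,4,0,0,0,-1.5,0,1.5,4,0,0,0,-0.8,0,0.5,4]'

```text
clock: 15.03
position: [0.6812, -0.1774, 0.2171]
ee_rot: [0.706, 0.064, 0.702, -0.065]
force: [0.0, -0.2, -0.2]
gripper_width: 0.0401
```

Run:
```python
from w import *
rep(); c=cam('wrist'); im=ctrl.capture('wrist'); save('w4',im); np.savez('w4.npz',K=c[0],d=c[1],T=c[2])
rep()
ctrl.capture('top'); ctrl.capture('side')
for n in('wrist','top','side'): print(n,[(np.round(x['at'],1).tolist(),round(x['conf'],2)) for x in ctrl.spot_point(n,'lever_tip')[:3]])
```

```text
15.0333 dock xyz mm [125.    0.6 217.1] yaw -10.51 zdown [-1.0e+00 -3.0e-04  6.6e-03] F dock [ 0.  -0.1 -0.2] w 0.0401
15.0833 dock xyz mm [125.4   0.6 217.8] yaw -10.51 zdown [-1.0e+00 -4.0e-04  8.1e-03] F dock [0.5 0.6 1.3] w 0.04
wrist [([184.1, 119.9], 0.78)]
top []
side [([394.5, 290.4], 0.69)]
```

View pics/w4.png

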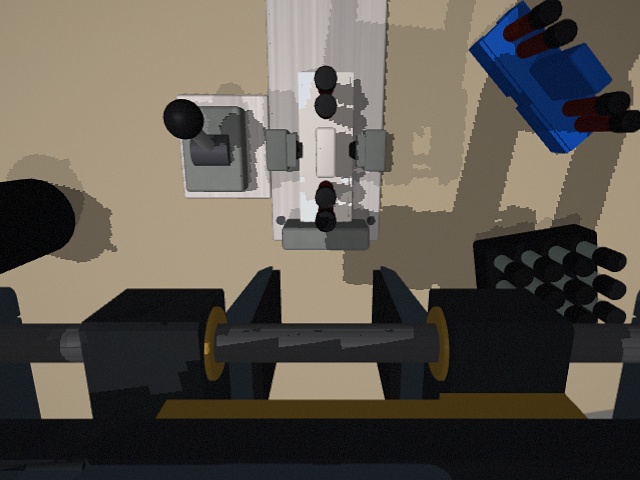

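Run:
```python
from w import *
im=cv2.imread('pics/w4.png')[60:250,260:395]
cv2.imwrite('pics/w4c.png',cv2.resize(im,None,fx=3.1,fy=3.1,interpolation=cv2.INTER_CUBIC)[:, :])
z=np.load('w4.npz'); c=(z['K'],z['d'],z['T'])
Rz=R.from_euler('z',-10.6,degrees=True).as_matrix(); o=np.array([.5583,-.155,0])
for m in [(.006,0,.036),(.126,0,.036),(.066,.03,.03),(.128,0,.052),(.018,0,.098),(.114,0,.098)]: print(m,proj(0,Rz@np.array(m)+o,c)[0].round(1))
print('ball tri',*tri([ray(0,(184,119.5),c),ray(0,(395,290),cam('side'))]))
for t in(0,1.): 
    a=t-.5; m=(.066+.07*np.sin(a),-.095,.032+.07*np.cos(a)); print('ball exp',t,(Rz@np.array(m)+o).round(4),proj(0,Rz@np.array(m)+o,c)[0].round(1))
```

```text
(0.006, 0, 0.036) [326.5  73.1]
(0.126, 0, 0.036) [326.3 221.8]
(0.066, 0.03, 0.03) [361.9 150.7]
(0.128, 0, 0.052) [326.3 228. ]
(0.018, 0, 0.098) [326.4  78.8]
(0.114, 0, 0.098) [326.2 222.6]
ball tri [ 0.58301335 -0.25592701  0.0987033 ] [np.float64(0.0010104217491511958), np.float64(0.001010421749151561)]
ball exp 0 [ 0.5727 -0.2543  0.0934] [185.6 102.4]
ball exp 1.0 [ 0.6387 -0.2667  0.0934] [193.7 201.4]
```

View pics/w4c.png

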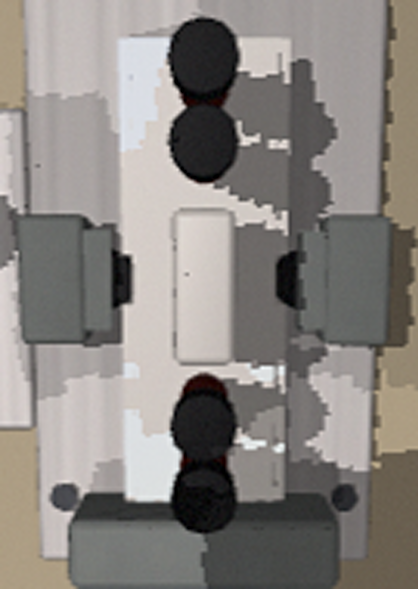

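Both rollers sit inside the notches (crop columns 120 and 288). The carrier's ends are at rows 72 and 222, against 73 and 222 expected at the seat, so it is home. The lever ball is at about dock (43,-95,99) mm. Next I go behind it with closed fingers.

move_arm --commands '[0,0,0,0,-0.6,-0.9,2,0,0,0,0,-1.4,-2.0,0,0,0,0,0,-1.5,-2.2,0,0,0,0,0,-1.5,-2.2,0,0,0,0,0,-1.5,-2.2,0,0,0,0,0,-1.5,-2.2,0,0,0,0,0,-1.1,-1.6,0,0,0,0,0,-0.45,-0.7,0]' --newtons 20

```text
clock: 16.0
position: [0.5197, -0.2458, 0.2133]
ee_rot: [0.703, 0.065, 0.705, -0.065]
force: [0.3, 0.2, 0.1]
gripper_width: 0.0006
```

move_arm --commands '[0,0,0,1.0,0,0,0,0,0,0,2.0,0,0,0,0,0,0,2.0,0,0,0,0,0,0,2.0,0,0,0,0,0,0,1.5,0,0,0,0,0,0,0.8,0,0,0,0,0,0,0.4,0,0,0,0,0,0,0,0,0,0]'

```text
clock: 16.67
position: [0.5235, -0.2446, 0.1153]
ee_rot: [0.704, 0.065, 0.705, -0.064]
force: [0.2, 0.4, -0.2]
gripper_width: 0.0005
```

```bash
python3 -c "
from w import *
rep();ctrl.capture('side');rep()"
```

```text
16.6667 dock xyz mm [-17.7 -94.5 115.3] yaw -10.49 zdown [-1.0e+00  7.0e-04 -1.6e-03] F dock [ 0.2  0.4 -0.2] w 0.0005
16.7167 dock xyz mm [-17.2 -94.8 116.3] yaw -10.5 zdown [-1.e+00  2.e-04  2.e-04] F dock [ 0.5 -0.6 -0.1] w 0.0006
```

move_arm --commands '[0,0,0,0.8,0,0,0,0,0,0,1.2,0,0,0,0,0,0,0.8,0,0,0,0,0,0,0.3,0,0.3,0,0,0,0,0,0,0.6,0,0,0,0,0,0,0.8,0,0,0,0,0,0,0.8,0,0,0,0,0,0,0.8,0]'

```text
clock: 17.38
position: [0.5571, -0.2516, 0.0861]
ee_rot: [0.704, 0.065, 0.704, -0.065]
force: [-1.7, 0.7, 1.0]
gripper_width: 0.0004
```

move_arm --commands '[0,0,0,0,0,0.8,0,0,0,0,0,0,0.8,0,0,0,0,0,0,0.7,0,0,0,0,0,0,0.6,0,0,0,0,0,0,0.6,0,0,0,0,0,0,0.5,0,0,0,0,0,0,0.2,0,0,0,0,0,0,0,0]'

```text
clock: 18.05
position: [0.5976, -0.2589, 0.0851]
ee_rot: [0.704, 0.065, 0.704, -0.065]
force: [-0.5, 1.0, 0.5]
gripper_width: 0.0005
```

```bash
python3 -c "
from w import *
rep()"
```

```text
18.05 dock xyz mm [ 57.7 -94.9  85.1] yaw -10.51 zdown [-1.e+00  2.e-04  0.e+00] F dock [-0.6  0.9  0.5] w 0.0005
```

Now slow steps to the stop.

move_arm --commands '[0,0,0,0,0,0.2,0,0,0,0,0,0,0.2,0,0,0,0,0,0,0.2,0,0,0,0,0,0,0.2,0,0,0,0,0,0,0.2,0,0,0,0,0,0,0.1,0,0,0,0,0,0,0,0,0,0,0,0,0,0,0]'

```text
clock: 18.72
position: [0.6077, -0.2608, 0.0853]
ee_rot: [0.704, 0.065, 0.704, -0.065]
force: [-2.9, 0.0, -0.7]
gripper_width: 0.0004
```

```bash
python3 -c "
from w import *
rep()"
```

```text
18.7167 dock xyz mm [ 68.  -94.9  85.3] yaw -10.52 zdown [-1.e+00  1.e-04 -7.e-04] F dock [-2.9 -0.5 -0.7] w 0.0004
```

move_arm --commands '[0,0,0,0,0,0.1,0,0,0,0,0,0,0.1,0,0,0,0,0,0,0.1,0,0,0,0,0,0,0,0,0,0,0,0,0,0,0,0,0,0,0,0,0,0,0,0,0,0,0,0,0,0,0,0,0,0,0,0]'

```text
clock: 19.38
position: [0.6081, -0.2609, 0.0852]
ee_rot: [0.702, 0.065, 0.706, -0.064]
force: [-7.9, 0.4, 2.7]
gripper_width: 0.0007
```

```bash
python3 -c "
from w import *
rep()"
```

```text
19.3833 dock xyz mm [ 68.4 -94.9  85.2] yaw -10.51 zdown [-1.0e+00  5.0e-04 -6.4e-03] F dock [-7.8 -1.1  2.7] w 0.0007
```

The lever stopped moving while the force rose to 8 N, which is end of travel. One more small press, then back off, rise, and check.

move_arm --commands '[0,0,0,0,0,0.1,0,0,0,0,0,0,0.1,0,0,0,0,0,0,0,0,0,0,0,0,0,0,0,0,0,0,0,0,-0.4,0,0,0,0,0,0,-0.8,0,0,0,0,0,0,-1.0,0,0,0,0,-0.8,0,-1.0,0]'

```text
clock: 20.05
position: [0.581, -0.2556, 0.0926]
ee_rot: [0.704, 0.065, 0.704, -0.065]
force: [-0.8, -0.1, -0.2]
gripper_width: 0.0003
```

move_arm --commands '[0,0,0,-2.0,0,0,0,0,0,0,-2.5,0,1,0,0,0,0,-2.5,0.5,1.5,0,0,0,0,-2.5,1.5,2,0,0,0,0,-2.0,2,2,0,0,0,0,-1.0,2.5,2.5,0,0,0,0,0,2,2,0,0,0,0,0,1,1,0]'

```text
clock: 20.72
position: [0.7201, -0.182, 0.2206]
ee_rot: [0.706, 0.064, 0.702, -0.064]
force: [0.2, -0.2, -0.1]
gripper_width: 0.0005
```

move_arm --commands '[0,0,0,0,0,0,0,0,0,0,0,0,0,0,0,0,0,0,0,0,0,0,0,0,0,0,0,0,0,0,0,0,0,0,0,0,0,0,0,0,0,0,0,0,0,0,0,0,0,0,0,0,0,0,0,0]'

```text
clock: 21.38
position: [0.7165, -0.1848, 0.2186]
ee_rot: [0.704, 0.065, 0.704, -0.065]
force: [-1.1, -0.2, -0.1]
gripper_width: 0.0005
```

Run:
```python
from w import *
rep(); c=cam('wrist'); im=ctrl.capture('wrist'); save('w5',im)
b=ctrl.capture('side'); 
W=[(np.round(x['at'],1),round(x['conf'],2)) for x in ctrl.spot_point('wrist','lever_tip')]; S=[(np.round(x['at'],1),round(x['conf'],2)) for x in ctrl.spot_point('side','lever_tip')]
print(W,S)
Rz=R.from_euler('z',-10.6,degrees=True).as_matrix(); o=np.array([.5583,-.155,0])
for t in(.8,.9,1.): 
    a=t-.5; m=(.066+.07*np.sin(a),-.095,.032+.07*np.cos(a)); print(t,proj(0,Rz@np.array(m)+o,c)[0].round(1))
for m in [(.006,0,.036),(.126,0,.036)]: print(m,proj(0,Rz@np.array(m)+o,c)[0].round(1))
if W and S: print('ball dock',Rz.T@(tri([ray(0,W[0][0],c),ray(0,S[0][0],cam('side'))])[0]-o))
```

```text
21.3833 dock xyz mm [ 1.610e+02 -2.000e-01  2.186e+02] yaw -10.55 zdown [-1.e+00  1.e-04  1.e-04] F dock [-1.  -0.3 -0.1] w 0.0005
[(array([193. , 148.3]), 0.79)] [(array([413. , 281.9]), 0.53)]
0.8 [187.4 131.7]
0.9 [189.3 141.7]
1.0 [191.5 151. ]
(0.006, 0, 0.036) [327.4  25.3]
(0.126, 0, 0.036) [327.2 181.2]
ball dock [ 0.09962687 -0.09461838  0.09565362]
```

View pics/w5.png

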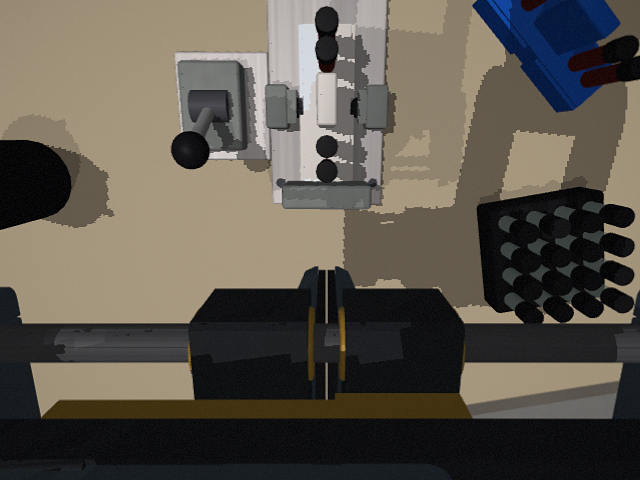

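The lever leans towards the stop, with its ball at (190,150) against (191.5,151) expected at 1.0 rad; the triangulated ball is at dock x 99.6 mm, where full travel gives 99.6. The carrier is still home with the rollers in its notches (300/354,106), and nothing in view has moved. I'm handing the job in.

```bash
python3 -c "
from h import *
print(ctrl.sign_off())"
```

```text
the job is handed in; nothing more can be done
None
```

The white carrier is home in the dock and released, and the lock lever is pushed fully over towards the end stop. I handed the job in at about 21.5 s on the robot's clock.

- **Carrier:** I gripped it by the fin, set it on the plate and slid it along the rail. The rollers pulled it forward with about 5 N, and the force then fell to about zero. After I let go, the wrist picture showed both rollers in the notches. The carrier's ends were within about 1 pixel of where they should be at the seat.
- **Lever:** I pushed it with closed fingers until it stopped moving and the force rose to about 8 N. The ball then measured dock x 99.6 mm, which is the value for full travel.
- **Bystanders:** I moved none of them. Those in the last wrist picture (blue carrier, rack, pen cup) looked undisturbed; I did not check the others again.

**What disagreed:**
- The top and side cameras placed the carrier and dock 2–6 mm from where the wrist camera did.
- The carrier sat about 3 mm further forward in the fingers than I had planned.
- One lever-plate corner in the dock fit was off by about 6 pixels.
- The lever started at roughly 0.15–0.2 rad, not at 0.

I allowed for these using the close-up wrist views and the contact forces.

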